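Slide the full tube rack home on the analyser's loading station

TASK

Push the rack that is full of tubes along the bench, with your fingertips against its sides, until one long side lies flush against the analyser's low guide bar and its end is against the end stop at the analyser. Do not grip it, lift it, tip it or push it from on top. Leave the empty rack and everything else on the bench where it is, and finish clear of everything.

Things in the scene. Friction and masses are not known exactly. Their poses are not given: they have to be found in the camera images.
- full_rack: The rack to push: white block 80 (its x) x 140 (its y) x 45 mm high with straight solid sides, full of purple-capped tubes (4 x 7) that reach 72 mm above the bench; one rigid loose piece, 0.35 to 0.6 kg. Origin: centre of its underside, z up. Starts with its length within about 10 degrees of the guide bar, its far side about 125 mm short of the bar, in one of two places side by side.
- empty_rack: The same white block rack (80 x 140 x 45 mm, same origin and axes) with empty holes and no tubes; 0.25 kg, loose, in the other of the two places. To be left alone. It does not stand in the lane: a strip 100 mm wide in front of the guide bar is free along its whole length.
- station: Analyser loading station, fixed. Origin: at bench height in the inner corner of guide bar and end stop. The bar's flat face is the plane x = 0, the stop's flat face the plane y = 0. A rack that is home has its origin at x = -40, y = +70 mm here, its length along y. The frame is turned at most 4 degrees from the world's. Casing: 170 high, y = -300 to -60, x = -210 to +90 mm.
- guide_bar (a point): Middle of the guide bar's flat face at its upper edge. Low aluminium bar, 12 mm thick, 25 mm high, along the station's y from y = -14 to +486 mm, on the +x side of its face.
- end_stop (a point): Point on the end stop's flat face at its upper edge, 40 mm from the guide bar's face. Aluminium, 14 mm thick, 30 mm high, along the station's x from x = -100 to +12 mm, on the -y side of its face.
- jar: Small amber jar with a white lid, 32 mm across, 45 mm high, loose; origin: centre of its underside. It stands between the two racks' places, on the robot's side. To be left alone.
- tip_box: Grey box with a clear lid, 87 x 122 x 68 mm high, loose, behind the guide bar; origin: centre of its underside. To be left alone.
- beaker: Glass beaker, 66 mm across, 85 mm high, loose, behind the guide bar; origin: centre of its underside. To be left alone.
- reagent: White bottle with a blue cap, 64 mm across, 130 mm high, loose, to the left; origin: centre of its underside. To be left alone.
- orange_rack: Empty orange block rack 90 x 110 x 40 mm high, loose, to the left; origin: centre of its underside. To be left alone.
- pipette: Hand pipette lying on the bench, about 250 mm long, 30 mm wide, 26 mm high, loose, on the right near the robot; origin at bench height near its middle. To be left alone.

How it is judged:
At the end, for the whole second after the job is handed in: The full rack stands flat and at rest with its long side within 4 mm of the guide bar's face, its end within 4 mm of the end stop's face and its length within 2 degrees (0.035 rad) of the guide; every other loose thing is upright and within 15 mm of where it began (x of full_rack in the frame of station between -0.044 and -0.03 m and y of full_rack in the frame of station between 0.06 and 0.074 m and angle between the x axis of full_rack and the x axis of station, either way round below 0.035 rad and height (world z) of full_rack below 0.004 m and angle between full_rack's own z axis and vertical below 0.03 rad and linear speed of full_rack below 0.005 m/s and distance of each of empty_rack, jar, tip_box, beaker, reagent, orange_rack, pipette from where it was at the start of the episode below 0.015 m and angle between each of empty_rack, jar, tip_box, beaker, reagent, orange_rack, pipette's own z axis and vertical below 0.1 rad); the robot touches nothing.
It fails at once if the full rack is lifted more than 8 mm (height (world z) of full_rack above 0.008 m).
It fails at once if the full rack is tipped by more than about 8 degrees (angle between full_rack's own z axis and vertical above 0.14 rad).
It fails at once if the full rack is gripped or pushed from on top: the fingers touch it while the point between the fingertips is over the middle part (50 x 110 mm) of its footprint (contact force between the fingers and full_rack above 0.5 N and x of the grasp point in the frame of full_rack between -0.025 and 0.025 m and y of the grasp point in the frame of full_rack between -0.055 and 0.055 m).
It fails at once if the empty rack or another bystander is shoved more than 20 mm or tipped (distance of any of empty_rack, jar, tip_box, beaker, reagent, orange_rack, pipette from where it was at the start of the episode above 0.02 m or angle between any of empty_rack, jar, tip_box, beaker, reagent, orange_rack, pipette's own z axis and vertical above 0.25 rad).
It also fails if it takes over 53 s, if anything falls off the work surface, if the arm or the gripper's body presses on something with over 40 N, if the wrist force passes 120 N, or if a joint passes its speed limit or range.

ROBOT

A 7-joint arm with a two-finger parallel gripper is mounted at the origin on the work surface. World frame = base frame: x ahead of the robot, y to its left, z up, the work surface at z = 0. Lengths are in m, angles in rad, forces in N, time in s.
With the tool pointing down it reaches from about 0.4 to 0.85 m from the base axis. Payload 4.5 kg.
Tool frame: the origin (TCP) lies midway between the tips of the shut fingers; the grasp point (between the pads) lies behind it (arm.grip_point_offset is the z of the grasp point in the tool frame, in m); z points along the fingers, y is the line along which they close (so a half turn about z gives the same grasp; the last joint's range is limited). The gripper opens to 85 mm and grips with 20 to 120 N. Pads are 22 mm wide; open, the fingers measure 114 mm over their backs; the gripper's body (76 mm by 85 mm) begins 54 mm behind the grasp point. The pads swing forward as they close: fully open they stand 13 mm farther back than shut.
Start: joints at [1.227, 0.689, -0.195, 1.565, 0.157, 0.902, -0.215], TCP at [0.231, -0.581, 0.231] pointing down, gripper open.
Joint ranges: [-3.01, 3.01], [-0.46, 2.08], [-1.47, 1.51], [0.13, 2.56], [-1, 4.14], [0.04, 2.09], [-2.66, 2.66]. Speed limits (rad/s): [2.57, 2.57, 3.14, 3.14, 3.14, 3.14, 3.14].

INTERFACE

Orientations are given as [roll, pitch, yaw] about the fixed x, y, z axes, in that order (R = Rz(yaw) Ry(pitch) Rx(roll)).
In Python, from rig import arm gives the robot as it stands.
- The arm moves only by the tool send_rows, never from a script. Its argument "steps" is one flat list of numbers, 7 for each row, row after row: the opening, from 0 (shut) to 1 (fully open), then the shift along the tool's x, y, z in m, then the turn, a rotation vector about the tool's x, y, z in rad. A call has exactly 5 rows; each row is the pose to reach, as a shift and turn from the pose commanded when the call began, along the tool's axes at that moment; what a row does not reach only later rows make up. A row lasts 1/12 s, in which the tool goes at most 41.7 mm and 7.16 degrees, less where a joint would pass 70% of its speed; a pose out of reach is approached as far as the arm can. A call with a gripper value outside its range is refused whole. The fingers move at their own pace and stop on an object; "grip_force" is the grip in N (left out, the last holds). Time passes only in rows, so rows that repeat a pose let the fingers close, or fill a call up. It gives the time, the measured TCP pose, the force, the opening and the grip force at its end, in the units of the state.
- arm.get_obs(): the state, without advancing time (a new reading comes with each control period).
- arm.snapshot(name): name is "scene" or "top" or "wrist"; returns a dict with "img" (420x560x3 uint8, blue, green, red), "fx", "fy", "cx", "cy" (pixels), "R" (3x3) and "t" (3): a world point X has camera coordinates R X + t. Camera axes: x right, y down, z forward; pixel columns grow to the right and rows downward; lengths in m; the calibration is good to about 2 mm. A picture is of the moment at which its call begins. There is no depth.
- arm.close_job(): hands the job in; it is judged then, once.
The state is a dict: "clock": time; "joint_pos": joint angles; "qd": joint speeds; "tau": joint torques, N m; "ee_pos": TCP position; "tool_rot": TCP orientation; "wrist_force": force on the tool from outside, world axes, zero at the start; "torque": the same for the moment, N m; "gripper_width": opening from 0.0 (shut) to 1.0 (fully open); "gripper_force": force on a finger pad.
Only numpy, scipy, OpenCV 4.12 (cv2) and the standard library are available. Lean on these libraries where they do the work, as an engineer would, in place of code of your own. Each camera call takes 0.05 s, during which the arm holds its last target. There are 200 camera calls.

## Working session

There is one attempt and no reset: what is moved stays moved. The work goes in short steps, Python scripts to look and compute and a tool call to move; the robot and the scene stay as the last step left them, time stands still between calls to the robot, and variables do not carry over. Pictures are saved under pics/ and viewed, at most 10 in all, crops included, and the job is handed in when it is done.

Besides the shell and the picture viewer there is one more tool, called in YAML: its name, and indented under it one key for each argument. send_rows: Moves the arm, as the interface text tells. Its arguments: {"type":"object","properties":{"steps":{"type":"array","items":{"type":"number"}},"grip_force":{"type":"number"}},"required":["steps"]}

```bash
mkdir -p pics; python3 - <<'E'
from rig import arm
import cv2,pickle
d={}
for n in("scene","top"):
    s=arm.snapshot(n); d[n]=s; cv2.imwrite(f"pics/{n}0.png",s["img"])
pickle.dump(d,open("s0.pkl","wb"))
print(arm.get_obs(), arm.grip_point_offset)
for n in d: print(n,d[n]["fx"],-d[n]["R"].T@d[n]["t"],d[n]["R"])
E
```

```text
{'clock': 0.1, 'joint_pos': array([ 1.22682567,  0.68990988, -0.19452502,  1.5662438 ,  0.15727676,
        0.90250366, -0.21509394]), 'qd': array([ 0.00039917, -0.00117974, -0.00100295, -0.00229395,  0.0011923 ,
       -0.00061349, -0.00064474]), 'tau': array([-3.62442704e-03, -5.40603518e+01, -1.27157148e+00, -1.58987743e+01,
        9.40890983e-03,  4.31483524e-03,  2.28108583e-06]), 'ee_pos': array([ 0.23028002, -0.58039774,  0.23055727]), 'tool_rot': array([-3.13991957e+00,  1.01002405e-04,  3.77842978e-01]), 'wrist_force': array([0.26383599, 0.42385139, 0.14590468]), 'torque': array([-0.04307286,  0.03311605, -0.04519947]), 'gripper_force': 0.0, 'gripper_width': 1.0011356960827305} -0.0187
scene 383.55393674967735 [1.32052247 0.22807239 0.62204758] [[-0.22815658  0.97352472  0.01393518]
 [ 0.54460042  0.13947135 -0.82701761]
 [-0.80706565 -0.1811004  -0.56200328]]
top 440.6780755398828 [0.38769257 0.03976142 1.38527633] [[ 0.01455191 -0.99987906 -0.00548771]
 [-0.99109578 -0.01369718 -0.13244449]
 [ 0.1323533   0.00736617 -0.99117523]]
```

View pics/top0.png

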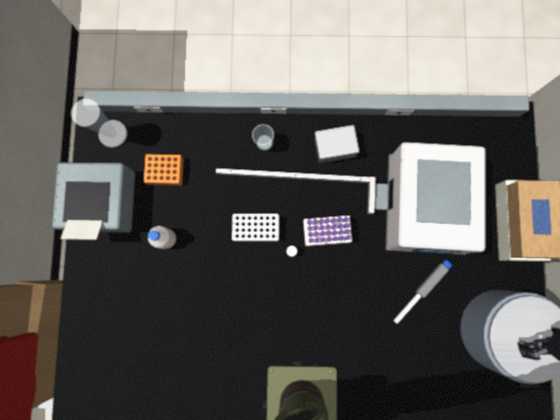

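View pics/scene0.png

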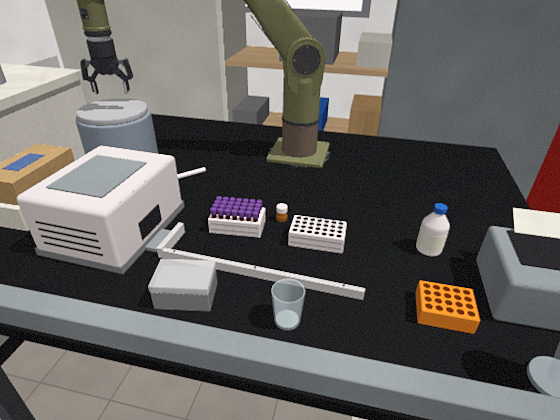

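The top view shows the full rack (purple caps) on the right at about (328,230) and the empty rack on the left at (255,227). The jar is at (291,251), the guide bar runs from (217,171) to (373,180), and the stop is at (373,195). The scene view agrees. Next I'll measure these positions.

```bash
cat > h.py <<'E'
import numpy as np,cv2,pickle
def ray(s,uv,z):
    uv=np.atleast_2d(uv).astype(float)
    d=np.c_[(uv[:,0]-s["cx"])/s["fx"],(uv[:,1]-s["cy"])/s["fy"],np.ones(len(uv))]@s["R"]
    c=-s["R"].T@s["t"]
    return (c+d*((z-c[2])/d[:,2])[:,None])[:,:2]
def proj(s,X):
    p=np.atleast_2d(X)@s["R"].T+s["t"]; return np.c_[s["fx"]*p[:,0]/p[:,2]+s["cx"],s["fy"]*p[:,1]/p[:,2]+s["cy"]]
def caps(s,box=None):
    """full rack: purple caps -> rect in world at z=.072: centre, angle of long axis from world y"""
    h=cv2.cvtColor(s["img"],cv2.COLOR_BGR2HSV)
    return cv2.inRange(h,(120,70,30),(155,255,255))
E
python3 - <<'E'
from h import *
d=pickle.load(open("s0.pkl","rb")); s=d["top"]; im=s["img"]
cv2.imwrite("pics/crop0.png",cv2.resize(im[130:270,200:400],None,fx=4,fy=4,interpolation=cv2.INTER_CUBIC))
g=im.min(axis=2)
for nm,(y0,y1,x0,x1),th in (("full",(205,255,301,360),None),("empty",(205,255,225,285),None)):
    m=np.zeros(g.shape,np.uint8); m[y0:y1,x0:x1]=(im.max(axis=2)[y0:y1,x0:x1]>90)*255
    c=max(cv2.findContours(m,0,2)[0],key=cv2.contourArea); 
    p=ray(s,c[:,0],.045)*1000
    print(nm,cv2.minAreaRect(p.astype(np.float32)),cv2.boundingRect(c))
m=caps(s); ys,xs=np.nonzero(m[200:260,295:365]); print("caps",len(xs),cv2.minAreaRect((ray(s,np.c_[xs+295,ys+200],.072)*1000).astype(np.float32)),ray(s,[xs.mean()+295,ys.mean()+200],.072))
E
```

```text
full ((512.0333862304688, -72.78268432617188), (85.100830078125, 145.2845458984375), 5.382794380187988) (303, 215, 49, 31)
empty ((518.4078369140625, 146.718505859375), (85.93427276611328, 146.42579650878906), 0.7927188873291016) (231, 213, 49, 29)
caps 390 ((512.83544921875, -74.55946350097656), (67.39784240722656, 120.30451202392578), 4.635943412780762) [[ 0.51255487 -0.07569605]]
```

View pics/crop0.png

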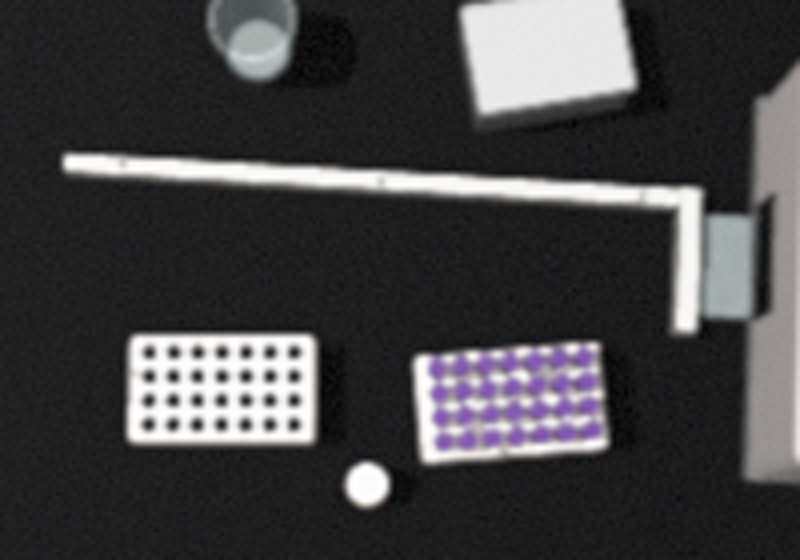

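```bash
cat >> h.py <<'E'
def edges(prof,th=120):
    """subpixel crossings of a 1-d profile: first rise, last fall"""
    i=np.nonzero(prof>th)[0]; a,b=i[0],i[-1]
    f=lambda k:k+(th-prof[k])/(prof[k+1]-prof[k])
    return f(a-1),f(b)
E
python3 - <<'E'
from h import *
s=pickle.load(open("s0.pkl","rb"))["top"]; g=s["img"].min(axis=2).astype(float)
c=np.arange(222,364); e=np.array([np.add(edges(g[160:190,k]),160) for k in c])
back=ray(s,np.c_[c,e[:,0]],.025); front=ray(s,np.c_[c,e[:,1]],.025); f0=ray(s,np.c_[c,e[:,1]],0)
for n,p in(("back",back),("front25",front),("front0",f0)):
    k=np.polyfit(p[:,1],p[:,0],1); print(n,"x=%.4f%+.4f*y"%(k[1],k[0]),"res",np.std(p[:,0]-np.polyval(k,p[:,1])))
r=np.arange(185,210); e=np.array([np.add(edges(g[k,362:376],140),362) for k in r])
for n,j,z in(("face",0,.03),("face0",0,0),("backstop",1,.03)):
    p=ray(s,np.c_[e[:,j],r],z); k=np.polyfit(p[:,0],p[:,1],1); print(n,"y=%.4f%+.4f*x"%(k[1],k[0]),"at x=.58",np.polyval(k,.58))
# jar, empty rack edge
m=np.zeros(g.shape,np.uint8); m[243:260,280:303]=(g[243:260,280:303]>120)*255
p=np.argwhere(m); print("jar",ray(s,p[:,::-1].mean(0),.045))
E
```

```text
back x=0.6943+0.0458*y res 0.0003622213159223012
front25 x=0.6775+0.0446*y res 0.0003833723883646862
front0 x=0.6829+0.0446*y res 0.00039041824332482255
face y=-0.1671-0.0589*x at x=.58 -0.2012300700886808
face0 y=-0.1722-0.0589*x at x=.58 -0.20631389397040523
backstop y=-0.2041-0.0304*x at x=.58 -0.22169415802345777
jar [[0.44758195 0.03512203]]
```

Bar face: x ≈ 0.682 + 0.0455y, so the station is turned about -2.6°. The rack is at about (0.514, -0.0745), turned +5°, and should end near (0.636, -0.1385). I'll travel high to the robot's side of the rack.

send_rows:
  steps: [1,0.0255,-0.0257,0,0,0,0,1,0.051,-0.0514,0,0,0,0,1,0.0765,-0.0771,0,0,0,0,1,0.102,-0.1028,0,0,0,0,1,0.1275,-0.1286,0,0,0,0]

```text
clock: 0.52
ee_pos: [0.3018, -0.4126, 0.231]
tool_rot: [-3.141, 0.0, 0.377]
wrist_force: [0.1, -0.3, 0.6]
gripper_width: 0.998
gripper_force: 0.0
```

send_rows:
  steps: [1,0.0255,-0.0257,0,0,0,0,1,0.051,-0.0514,0,0,0,0,1,0.0765,-0.0771,0,0,0,0,1,0.102,-0.1028,0,0,0,0,1,0.1275,-0.1286,0,0,0,0]

```text
clock: 0.93
ee_pos: [0.3729, -0.2461, 0.2312]
tool_rot: [-3.141, 0.0, 0.378]
wrist_force: [0.4, -0.3, 0.5]
gripper_width: 1.002
gripper_force: 0.0
```

send_rows:
  steps: [1,0.0255,-0.0257,0,0,0,0.058,1,0.051,-0.0514,0,0,0,0.116,1,0.0765,-0.0771,0,0,0,0.174,1,0.102,-0.1028,0,0,0,0.232,1,0.1275,-0.1286,0,0,0,0.291]

```text
clock: 1.35
ee_pos: [0.444, -0.0795, 0.2312]
tool_rot: [3.142, 0.0, 0.084]
wrist_force: [1.5, -0.4, -0.1]
gripper_width: 0.999
gripper_force: 0.0
```

```bash
python3 - <<'E'
from rig import arm
from h import *
s=arm.snapshot("wrist"); o=arm.get_obs(); print(o["clock"],o["ee_pos"],o["tool_rot"],o["joint_pos"],o["wrist_force"])
pickle.dump(s,open("w1.pkl","wb")); cv2.imwrite("pics/w1.png",s["img"]); print(s["fx"],-s["R"].T@s["t"])
E
```

```text
1.4 [ 0.4481947  -0.07005124  0.23134939] [-3.13622733 -0.00455429  0.09455684] [ 0.09831293  0.46993395 -0.06020798  2.06827946  0.0377012   0.60067575
 -1.46262399] [3.23542485 5.54585348 0.30098648]
372.03249651803435 [ 0.51636409 -0.07513547  0.37378004]
```

View pics/w1.png

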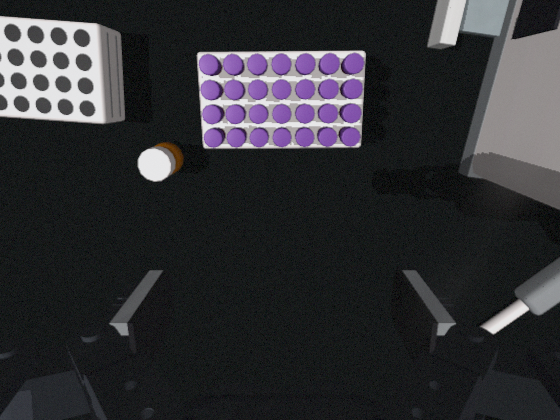

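The wrist view shows the rack centred between the fingers: caps at columns 199–364, near edge at row 148, about parallel to the finger line. The jar at (157,163) is clear on the left. I'll refine the pose from this view.

```bash
python3 - <<'E'
from h import *
from rig import arm
for s in (pickle.load(open("w1.pkl","rb")),arm.snapshot("wrist")):
    m=caps(s); n=cv2.connectedComponentsWithStats(m)
    p=np.array([c for c,st in zip(n[3],n[2]) if 150<st[4]<900]); 
    w=ray(s,p,.072); print(len(p),w.mean(0),cv2.minAreaRect((w*1000).astype(np.float32)))
o=arm.get_obs(); print(o["ee_pos"],o["tool_rot"])
g=s["img"].min(axis=2)
m=(g>110).astype(np.uint8)*255; m[:40]=0; m[160:]=0; m[:,:190]=0; m[:,375:]=0
e=[]
for k in range(215,355,4):
    col=g[140:165,k].astype(float); i=np.nonzero(col>90)[0]; e.append((k,140+i[-1]+.5))
w=ray(s,np.array(e),.045); k=np.polyfit(w[:,1],w[:,0],1); print("near edge",k, np.polyval(k,-.075))
E
```

```text
28 [ 0.51188926 -0.07461923] ((511.8790283203125, -74.71064758300781), (54.72157669067383, 108.60107421875), 5.403332233428955)
26 [ 0.51164147 -0.07098556] ((511.9189758300781, -74.42229461669922), (54.679298400878906, 108.74113464355469), 5.193117141723633)
[ 0.44677143 -0.07375159  0.23125421] [-3.13834752e+00 -3.01783683e-03  9.83445940e-02]Traceback (most recent call last):
  File "<stdin>", line 12, in <module>
IndexError: index -1 is out of bounds for axis 0 with size 0
```

send_rows:
  steps: [1,0,0,0.03,0,0,0,1,0,0,0.06,0,0,0,1,0,0,0.09,0,0,0,1,0,0,0.12,0,0,0,1,0,0,0.14,0,0,0]

```text
clock: 1.87
ee_pos: [0.4427, -0.0814, 0.0891]
tool_rot: [-3.141, 0.002, 0.087]
wrist_force: [0.1, 0.2, 0.5]
gripper_width: 0.996
gripper_force: 0.0
```

send_rows:
  steps: [1,0,0,0.02,0,0,0,1,0,0,0.04,0,0,0,1,0,0,0.06,0,0,0,1,0,0,0.07,0,0,0,1,0,0,0.08,0,0,0]

```text
clock: 2.28
ee_pos: [0.4459, -0.0821, 0.0156]
tool_rot: [-3.14, 0.01, 0.086]
wrist_force: [0.7, -0.6, 0.6]
gripper_width: 1.001
gripper_force: 0.0
```

send_rows:
  steps: [1,0.002,0,0,0,0,0,1,0.004,0,0,0,0,0,1,0.006,0,0,0,0,0,1,0.008,0,0,0,0,0,1,0.01,0,0,0,0,0]

```text
clock: 2.7
ee_pos: [0.4574, -0.0811, 0.0177]
tool_rot: [-3.14, 0.005, 0.087]
wrist_force: [-0.1, -0.1, -0.3]
gripper_width: 1.0
gripper_force: 0.0
```

send_rows:
  steps: [1,0.006,0,0,0,0,0,1,0.012,0,0,0,0,0.01,1,0.018,0,0,0,0,0.02,1,0.024,0,0,0,0,0.03,1,0.03,0,0,0,0,0.04]

```text
clock: 3.12
ee_pos: [0.4864, -0.0784, 0.017]
tool_rot: [-3.14, 0.008, 0.046]
wrist_force: [-4.1, -0.3, 3.6]
gripper_width: 0.999
gripper_force: 2.2
```

send_rows:
  steps: [1,0.006,0,0,0,0,0.01,1,0.012,0,0,0,0,0.02,1,0.018,0,0,0,0,0.03,1,0.024,0,0,0,0,0.04,1,0.03,0,0,0,0,0.05]

```text
clock: 3.53
ee_pos: [0.5173, -0.077, 0.0168]
tool_rot: [-3.141, 0.007, -0.004]
wrist_force: [-4.2, 0.5, 3.6]
gripper_width: 1.0
gripper_force: 2.2
```

send_rows:
  steps: [1,0.006,0,0,0,0,0.01,1,0.012,0,0,0,0,0.02,1,0.018,0,0,0,0,0.03,1,0.024,0,0,0,0,0.035,1,0.03,0,0,0,0,0.042]

```text
clock: 3.95
ee_pos: [0.5473, -0.0772, 0.0166]
tool_rot: [-3.141, 0.007, -0.046]
wrist_force: [-4.4, 0.8, 3.5]
gripper_width: 1.0
gripper_force: 2.3
```

```bash
cat >> h.py <<'E'
def look(arm):
    s=arm.snapshot("top"); m=caps(s); m[:150]=0; m[260:]=0; m[:,:295]=0; m[:,:]=m
    m[:,375:]=0
    ys,xs=np.nonzero(m); r=cv2.minAreaRect((ray(s,np.c_[xs,ys],.072)*1000).astype(np.float32))
    o=arm.get_obs(); print("t %.2f"%o["clock"],"caps",len(xs),ray(s,[xs.mean(),ys.mean()],.072),r,"tcp",o["ee_pos"],o["tool_rot"],"F",o["wrist_force"]); return s
E
python3 - <<'E'
from h import *
from rig import arm
s=look(arm); pickle.dump(s,open("t2.pkl","wb"))
w=arm.snapshot("wrist"); pickle.dump(w,open("w2.pkl","wb"));cv2.imwrite("pics/w2.png",w["img"])
E
```

```text
t 4.00 caps 127 [[ 0.60438973 -0.03328944]] ((602.8241577148438, -33.249732971191406), (32.0181770324707, 72.48102569580078), 86.4185562133789) tcp [ 0.54962345 -0.07711981  0.01669274] [-3.14057285e+00  2.83659156e-03 -4.62263022e-02] F [ 0.42551203  0.23630315 -0.87240352]
```

View pics/w2.png

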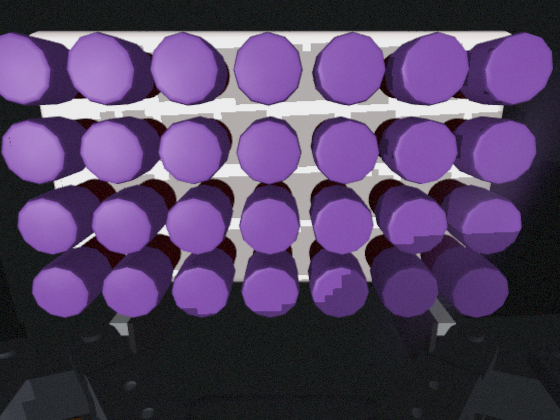

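The wrist view shows both fingertips on the near side at about (122,325) and (440,325), with the rack square to the tool. Next I'll compute the remaining distance to the bar.

```bash
cat >> h.py <<'E'
C=np.array([.6724,-.2102]); a=-.0455
Rs=np.array([[np.cos(a),-np.sin(a)],[np.sin(a),np.cos(a)]])
def wlook(s):
    """rack pose from wrist caps at z=.072 (4x7 grid fitted as min-area rect of cap centres by contour circles)"""
    h=cv2.cvtColor(s["img"],cv2.COLOR_BGR2HSV); m=cv2.inRange(h,(120,60,125),(155,255,255))
    m=cv2.morphologyEx(m,cv2.MORPH_OPEN,np.ones((9,9)))
    n=cv2.connectedComponentsWithStats(m); p=np.array([c for c,st in zip(n[3],n[2]) if st[4]>300])[0:]
    p=np.array([c for c in p if abs(c[0]-280)>-1 and c[0]<560])
    w=ray(s,p,.072); r=cv2.minAreaRect((w*1000).astype(np.float32)); print(len(p),"world",w.mean(0),r,"station",Rs.T@(w.mean(0)-C)); return p
E
python3 - <<'E'
from h import *
s=pickle.load(open("w2.pkl","rb")); print(np.round(wlook(s)))
# near row of cap tops / far white edge: z=.045 edge at row ~32
g=s["img"].min(axis=2).astype(float)
e=[(k,20+edges(g[20:45,k],110)[0]) for k in (70,150,220,230,300,310,390,470) if (g[20:45,k]>110).any() and g[20,k]<110]
print(e); w=ray(s,np.array(e),.045); print((w-C)@Rs)
E
```

```text
27 world [ 0.60265419 -0.07472713] ((600.661376953125, -77.96197509765625), (110.42717742919922, 55.20575714111328), 87.4442367553711) station [-0.07583551  0.13216032]
[[289. 232.]
 [ 22.  69.]
 [100.  68.]
 [184.  68.]
 [267.  68.]
 [351.  68.]
 [434.  68.]
 [518.  68.]
 [ 33. 152.]
 [111. 152.]
 [190. 152.]
 [268. 152.]
 [346. 152.]
 [425. 152.]
 [504. 152.]
 [ 47. 226.]
 [121. 226.]
 [195. 226.]
 [269. 226.]
 [343. 226.]
 [416. 221.]
 [492. 218.]
 [ 60. 292.]
 [130. 292.]
 [200. 291.]
 [269. 290.]
 [327. 284.]]Traceback (most recent call last):
  File "<stdin>", line 5, in <module>
  File "h.py", line 17, in edges
    return f(a-1),f(b)
                  ~^^^
  File "h.py", line 16, in <lambda>
    f=lambda k:k+(th-prof[k])/(prof[k+1]-prof[k])
                               ~~~~^^^^^
IndexError: index 25 is out of bounds for axis 0 with size 25
```

send_rows:
  steps: [1,0.007,0,0,0,0,0,1,0.014,0,0,0,0,0,1,0.021,0,0,0,0,0,1,0.028,0,0,0,0,0,1,0.033,0,0,0,0,0]

```text
clock: 4.47
ee_pos: [0.5813, -0.0787, 0.0164]
tool_rot: [-3.141, 0.005, -0.045]
wrist_force: [-0.9, 0.3, 0.3]
gripper_width: 0.999
gripper_force: 1.5
```

send_rows:
  steps: [1,0.001,0,0,0,0,0,1,0.002,0,0,0,0,0,1,0.003,0,0,0,0,0,1,0.004,0,0,0,0,0,1,0.004,0,0,0,0,0]

```text
clock: 4.88
ee_pos: [0.5829, -0.0787, 0.0164]
tool_rot: [-3.141, 0.008, -0.045]
wrist_force: [-3.6, -0.0, 2.1]
gripper_width: 0.997
gripper_force: 1.8
```

send_rows:
  steps: [1,0.001,0,0,0,0,0,1,0.002,0,0,0,0,0,1,0.003,0,0,0,0,0,1,0.004,0,0,0,0,0,1,0.004,0,0,0,0,0]

```text
clock: 5.3
ee_pos: [0.5854, -0.0789, 0.0162]
tool_rot: [-3.141, 0.011, -0.045]
wrist_force: [-7.6, -0.1, 5.1]
gripper_width: 1.001
gripper_force: 3.8
```

send_rows:
  steps: [1,0.001,0,0,0,0,0,1,0.002,0,0,0,0,0,1,0.002,0,0,0,0,0,1,0.002,0,0,0,0,0,1,0.002,0,0,0,0,0]

```text
clock: 5.72
ee_pos: [0.5853, -0.079, 0.0159]
tool_rot: [-3.141, 0.015, -0.045]
wrist_force: [-10.5, 1.8, 7.9]
gripper_width: 0.999
gripper_force: 5.4
```

send_rows:
  steps: [1,-0.006,0,0,0,0,0,1,-0.02,0,0,0,0,0,1,-0.03,0,-0.02,0,0,0,1,-0.03,0,-0.05,0,0,0,1,-0.03,0,-0.08,0,0,0]

```text
clock: 6.13
ee_pos: [0.5609, -0.0777, 0.097]
tool_rot: [-3.141, 0.005, -0.045]
wrist_force: [0.4, -0.4, 0.3]
gripper_width: 1.004
gripper_force: 0.0
```

send_rows:
  steps: [1,0,0,-0.03,0,0,0,1,0,0,-0.06,0,0,0,1,0,0,-0.09,0,0,0,1,0,0,-0.11,0,0,0,1,0,0,-0.11,0,0,0]

```text
clock: 6.55
ee_pos: [0.566, -0.0781, 0.2116]
tool_rot: [-3.141, -0.007, -0.046]
wrist_force: [0.4, -0.8, 0.2]
gripper_width: 1.003
gripper_force: 0.0
```

```bash
python3 - <<'E'
from h import *
from rig import arm
o=arm.get_obs(); print(o["clock"],o["ee_pos"],o["tool_rot"],o["joint_pos"])
w=arm.snapshot("wrist"); pickle.dump(w,open("w3.pkl","wb"));cv2.imwrite("pics/w3.png",w["img"])
print(len(wlook(w)))
E
```

```text
6.55 [ 0.56604019 -0.07814914  0.21159936] [-3.14086661 -0.00719096 -0.04564017] [ 0.16917915  0.64012483 -0.18802133  1.75984548  0.16382198  0.74958381
 -1.7182904 ]
20 world [ 0.64257336 -0.0844529 ] ((606.9564819335938, -78.19328308105469), (110.86791229248047, 114.60855865478516), 87.4546127319336) station [-0.03551529  0.12426031]
20
```

View pics/w3.png

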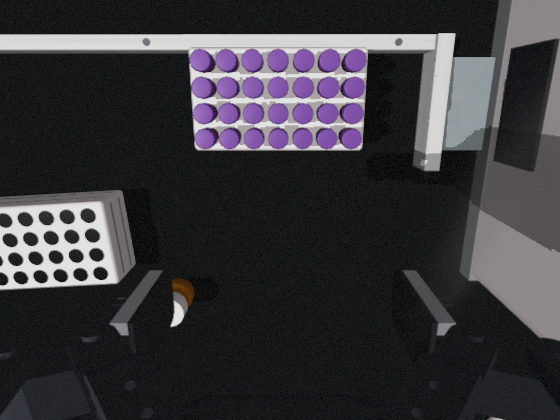

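The rack lies along the bar (top edge row 50) with a gap of about 60 mm to the stop face (columns 416–436). I'll turn the tool 90° (only the + direction fits joint 7) and go to the rack's left end.

send_rows:
  steps: [0.25,0.014,-0.02,0,0,0,-0.105,0.25,0.028,-0.04,0,0,0,-0.21,0.25,0.042,-0.06,0,0,0,-0.315,0.25,0.056,-0.08,0,0,0,-0.42,0.25,0.07,-0.104,0,0,0,-0.525]

```text
clock: 7.02
ee_pos: [0.6366, 0.0226, 0.2048]
tool_rot: [-3.138, 0.005, 0.483]
wrist_force: [1.0, -0.8, -0.3]
gripper_width: 0.303
gripper_force: 0.0
```

send_rows:
  steps: [0.25,0,0,0,0,0,-0.105,0.25,0,0,0,0,0,-0.21,0.25,0,0,0,0,0,-0.315,0.25,0,0,0,0,0,-0.42,0.25,0,0,0,0,0,-0.525]

```text
clock: 7.43
ee_pos: [0.6359, 0.023, 0.2046]
tool_rot: [-3.135, 0.002, 1.01]
wrist_force: [0.4, -0.0, 0.4]
gripper_width: 0.252
gripper_force: 0.0
```

send_rows:
  steps: [0.25,0,0,0,0,0,-0.105,0.25,0,0,0,0,0,-0.21,0.25,0,0,0,0,0,-0.315,0.25,0,0,0,0,0,-0.42,0.25,0,0,0,0,0,-0.521]

```text
clock: 7.85
ee_pos: [0.6359, 0.023, 0.2047]
tool_rot: [-3.135, -0.002, 1.531]
wrist_force: [-0.1, -0.5, -0.3]
gripper_width: 0.255
gripper_force: 0.0
```

send_rows:
  steps: [0.25,0,0,0,0,0,0,0.25,0,0,0,0,0,0,0.25,0,0,0,0,0,0,0.25,0,0,0,0,0,0,0.25,0,0,0,0,0,0]

```text
clock: 8.27
ee_pos: [0.6357, 0.0229, 0.206]
tool_rot: [-3.135, -0.001, 1.525]
wrist_force: [-0.5, -0.3, 0.4]
gripper_width: 0.248
gripper_force: 0.0
```

send_rows:
  steps: [0.25,0,0.005,0.03,0,0,0,0.25,0,0.005,0.06,0,0,0,0.25,0,0.005,0.09,0,0,0,0.25,0,0.005,0.11,0,0,0,0.25,0,0.005,0.13,0,0,0]

```text
clock: 8.68
ee_pos: [0.6393, 0.0226, 0.0745]
tool_rot: [-3.134, -0.0, 1.525]
wrist_force: [0.1, -1.0, 0.1]
gripper_width: 0.25
gripper_force: 0.0
```

send_rows:
  steps: [0.25,0,0,0.015,0,0,0,0.25,0,0,0.03,0,0,0,0.25,0,0,0.04,0,0,0,0.25,0,0,0.05,0,0,0,0.25,0,0,0.06,0,0,0]

```text
clock: 9.1
ee_pos: [0.6398, 0.0229, 0.0158]
tool_rot: [-3.136, -0.001, 1.526]
wrist_force: [-0.4, -0.1, -0.2]
gripper_width: 0.25
gripper_force: 0.0
```

send_rows:
  steps: [0.25,-0.003,0,0,0,0,0,0.25,-0.006,0,0,0,0,0,0.25,-0.009,0,0,0,0,0,0.25,-0.012,0,0,0,0,0,0.25,-0.015,0,0,0,0,0]

```text
clock: 9.52
ee_pos: [0.6392, 0.0072, 0.0169]
tool_rot: [-3.136, -0.001, 1.525]
wrist_force: [0.3, -0.9, 0.3]
gripper_width: 0.25
gripper_force: 0.0
```

```bash
python3 - <<'E'
from h import *
from rig import arm
s=look(arm); cv2.imwrite("pics/t4.png",cv2.resize(s["img"][130:270,200:400],None,fx=4,fy=4,interpolation=cv2.INTER_CUBIC))
E
```

```text
t 9.57 caps 19 [[ 0.61091652 -0.02755776]] ((613.632568359375, -31.297630310058594), (15.31263542175293, 24.137725830078125), 0.7817732691764832) tcp [0.639023   0.00611342 0.01665015] [-3.13598567e+00  3.50454815e-04  1.52448737e+00] F [-1.1568167  -1.03042472 -0.69694551]
```

View pics/t4.png

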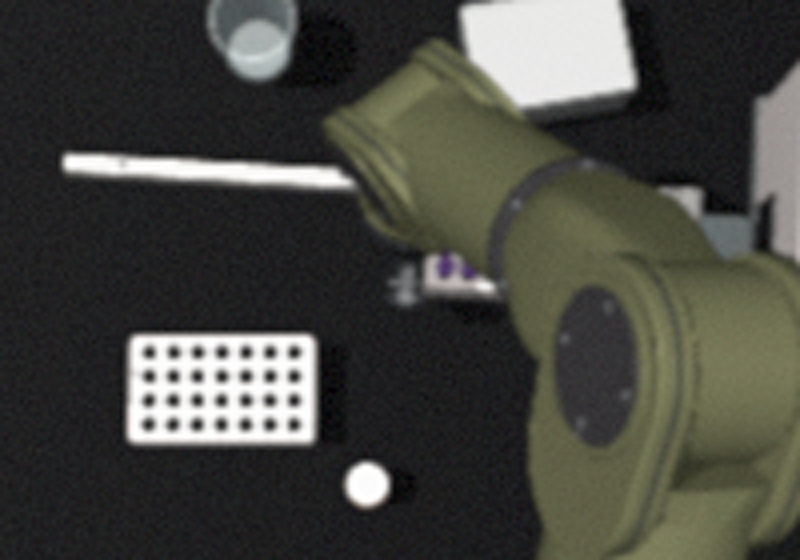

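The fingers are just off the rack's left end (crop 405,285 against rack edge 425), and the other objects haven't moved. Now I'll push along the bar.

send_rows:
  steps: [0.25,-0.005,0,0,0,0,0,0.25,-0.01,0,0,0,0,0,0.25,-0.015,0,0,0,0,0,0.25,-0.02,0,0,0,0,0,0.25,-0.025,0,0,0,0,0]

```text
clock: 9.98
ee_pos: [0.6379, -0.0158, 0.0166]
tool_rot: [-3.136, -0.003, 1.527]
wrist_force: [-1.0, 4.0, 4.1]
gripper_width: 0.252
gripper_force: 2.6
```

send_rows:
  steps: [0.25,-0.005,0,0,0,0,0,0.25,-0.01,0,0,0,0,0,0.25,-0.015,0,0,0,0,0,0.25,-0.02,0,0,0,0,0,0.25,-0.025,0,0,0,0,0]

```text
clock: 10.4
ee_pos: [0.6367, -0.0409, 0.0166]
tool_rot: [-3.136, -0.003, 1.527]
wrist_force: [-0.9, 5.0, 4.6]
gripper_width: 0.249
gripper_force: 2.7
```

send_rows:
  steps: [0.25,-0.002,0,0,0,0,0,0.25,-0.004,0,0,0,0,0,0.25,-0.006,0,0,0,0,0,0.25,-0.008,0,0,0,0,0,0.25,-0.008,0,0,0,0,0]

```text
clock: 10.82
ee_pos: [0.6362, -0.0507, 0.0161]
tool_rot: [-3.135, -0.0, 1.526]
wrist_force: [0.1, 3.3, 3.0]
gripper_width: 0.251
gripper_force: 1.6
```

send_rows:
  steps: [0.25,-0.001,0,0,0,0,0,0.25,-0.002,0,0,0,0,0,0.25,-0.003,0,0,0,0,0,0.25,-0.004,0,0,0,0,0,0.25,-0.005,0,0,0,0,0]

```text
clock: 11.23
ee_pos: [0.6359, -0.0549, 0.016]
tool_rot: [-3.135, -0.001, 1.526]
wrist_force: [-0.0, 6.2, 2.0]
gripper_width: 0.248
gripper_force: 2.8
```

send_rows:
  steps: [0.25,-0.001,0,0,0,0,0,0.25,-0.002,0,0,0,0,0,0.25,-0.003,0,0,0,0,0,0.25,-0.003,0,0,0,0,0,0.25,-0.003,0,0,0,0,0]

```text
clock: 11.65
ee_pos: [0.6359, -0.0549, 0.0161]
tool_rot: [-3.136, -0.005, 1.527]
wrist_force: [0.5, 8.2, 1.7]
gripper_width: 0.252
gripper_force: 4.2
```

The motion stalled at the stop (y steady while the force rises). I'll back off, rise, and turn back to check.

send_rows:
  steps: [0.25,0.008,0,0,0,0,0,0.25,0.02,0,0,0,0,0,0.25,0.03,0,-0.02,0,0,0,0.25,0.03,0,-0.05,0,0,0,0.25,0.03,0,-0.08,0,0,0]

```text
clock: 12.07
ee_pos: [0.636, -0.0282, 0.0956]
tool_rot: [-3.131, 0.001, 1.527]
wrist_force: [0.5, -0.2, 0.1]
gripper_width: 0.252
gripper_force: 0.0
```

send_rows:
  steps: [0.25,0,0,-0.03,0,0,0,0.25,0,0,-0.06,0,0,0,0.25,0,0,-0.09,0,0,0,0.25,0,0,-0.11,0,0,0.1,0.25,0,0,-0.12,0,0,0.2]

```text
clock: 12.48
ee_pos: [0.6393, -0.0291, 0.219]
tool_rot: [-3.139, 0.001, 1.32]
wrist_force: [0.3, 1.0, -0.4]
gripper_width: 0.252
gripper_force: 0.0
```

send_rows:
  steps: [1,0,0,0,0,0,0.105,1,0,0,0,0,0,0.21,1,0,0,0,0,0,0.315,1,0,0,0,0,0,0.42,1,0,0,0,0,0,0.525]

```text
clock: 12.9
ee_pos: [0.6376, -0.0296, 0.2156]
tool_rot: [-3.137, 0.007, 0.794]
wrist_force: [-0.2, -0.8, -1.3]
gripper_width: 0.941
gripper_force: 0.0
```

send_rows:
  steps: [1,0,0,0,0,0,0.105,1,0,0,0,0,0,0.21,1,0,0,0,0,0,0.315,1,0,0,0,0,0,0.42,1,0,0,0,0,0,0.525]

```text
clock: 13.32
ee_pos: [0.6376, -0.0295, 0.2156]
tool_rot: [-3.141, 0.009, 0.27]
wrist_force: [0.9, 0.0, 0.1]
gripper_width: 1.002
gripper_force: 0.0
```

send_rows:
  steps: [1,0,0,0,0,0,0.105,1,0,0,0,0,0,0.21,1,0,0,0,0,0,0.321,1,0,0,0,0,0,0.321,1,0,0,0,0,0,0.321]

```text
clock: 13.73
ee_pos: [0.6378, -0.0289, 0.2158]
tool_rot: [3.14, 0.008, -0.043]
wrist_force: [0.3, -0.3, -0.0]
gripper_width: 1.002
gripper_force: 0.0
```

send_rows:
  steps: [1,-0.014,0.02,0,0,0,0,1,-0.028,0.04,0,0,0,0,1,-0.042,0.06,0,0,0,0,1,-0.056,0.08,0,0,0,0,1,-0.072,0.104,0,0,0,0]

```text
clock: 14.15
ee_pos: [0.5611, -0.1292, 0.2164]
tool_rot: [-3.141, 0.007, -0.041]
wrist_force: [0.1, 0.2, -0.6]
gripper_width: 1.002
gripper_force: 0.0
```

send_rows:
  steps: [1,0,0,0,0,0,0,1,0,0,0,0,0,0,1,0,0,0,0,0,0,1,0,0,0,0,0,0,1,0,0,0,0,0,0]

```text
clock: 14.57
ee_pos: [0.5624, -0.1276, 0.2164]
tool_rot: [-3.14, 0.006, -0.042]
wrist_force: [-0.0, -0.3, 0.5]
gripper_width: 1.0
gripper_force: 0.0
```

```bash
python3 - <<'E'
from h import *
from rig import arm
w=arm.snapshot("wrist"); pickle.dump(w,open("w5.pkl","wb"));cv2.imwrite("pics/w5.png",w["img"])
o=arm.get_obs(); print(o["ee_pos"],o["tool_rot"]); p=wlook(w)
p=p[(p[:,1]<240)]; print(len(p)); x=ray(w,p,.072); print(cv2.minAreaRect((x*1000).astype(np.float32)), (x-C)@Rs)
E
```

```text
[ 0.56231882 -0.12779494  0.21640674] [-3.14032322  0.00620651 -0.04269661]
19 world [ 0.64023443 -0.14320909] ((601.74072265625, -136.04124450683594), (110.88803100585938, 119.4536361694336), 87.4749984741211) station [-0.03517932  0.06545855]
19
((601.74072265625, -136.04124450683594), (110.88803100585938, 119.4536361694336), 87.4749984741211) [[-0.13369684  0.07834401]
 [-0.01437177  0.12623753]
 [-0.01434452  0.10788546]
 [-0.01431594  0.08939375]
 [-0.01423227  0.07080204]
 [-0.01431209  0.05247425]
 [-0.01419385  0.03409539]
 [-0.0141845   0.01550953]
 [-0.03275273  0.10781874]
 [-0.03298887  0.12637079]
 [-0.0329355   0.08922828]
 [-0.03286588  0.07092056]
 [-0.03276533  0.05238807]
 [-0.03277976  0.03394057]
 [-0.03273829  0.01555777]
 [-0.05129315  0.07080752]
 [-0.05123798  0.05243681]
 [-0.05124432  0.03404469]
 [-0.05115342  0.01545666]]
```

View pics/w5.png

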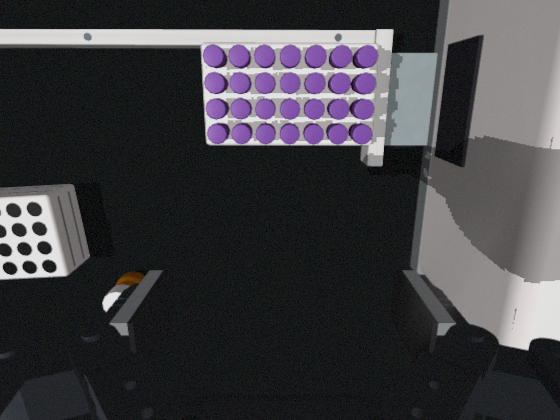

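The rack is parallel to the bar and at the stop (right end at column 375, next to the stop face). I'll do one gentle seating push against the bar with both fingertips.

send_rows:
  steps: [1,0,0,0.03,0,0,0,1,0,0,0.06,0,0,0,1,0,0,0.09,0,0,0,1,0,0,0.12,0,0,0,1,0,0,0.14,0,0,0]

```text
clock: 15.03
ee_pos: [0.56, -0.1278, 0.0738]
tool_rot: [-3.14, 0.009, -0.043]
wrist_force: [0.3, -0.4, -0.5]
gripper_width: 1.001
gripper_force: 0.0
```

send_rows:
  steps: [1,0,0,0.02,0,0,0,1,0,0,0.04,0,0,0,1,0,0,0.055,0,0,0,1,0,0,0.06,0,0,0,1,0,0,0.06,0,0,0]

```text
clock: 15.45
ee_pos: [0.5599, -0.128, 0.0152]
tool_rot: [-3.14, 0.009, -0.044]
wrist_force: [0.2, -0.4, 0.1]
gripper_width: 0.999
gripper_force: 0.0
```

send_rows:
  steps: [1,0.004,0,0,0,0,0,1,0.008,0,0,0,0,0,1,0.012,0,0,0,0,0,1,0.014,0,0,0,0,0,1,0.016,0,0,0,0,0]

```text
clock: 15.87
ee_pos: [0.5774, -0.1296, 0.0171]
tool_rot: [-3.141, 0.005, -0.045]
wrist_force: [0.3, -0.3, 0.5]
gripper_width: 0.999
gripper_force: 0.0
```

send_rows:
  steps: [1,0.001,0,0,0,0,0,1,0.002,0,0,0,0,0,1,0.003,0,0,0,0,0,1,0.004,0,0,0,0,0,1,0.005,0,0,0,0,0]

```text
clock: 16.28
ee_pos: [0.5814, -0.1297, 0.0163]
tool_rot: [-3.141, 0.007, -0.045]
wrist_force: [0.6, -0.5, 0.1]
gripper_width: 0.999
gripper_force: 0.0
```

send_rows:
  steps: [1,0.001,0,0,0,0,0,1,0.002,0,0,0,0,0,1,0.003,0,0,0,0,0,1,0.004,0,0,0,0,0,1,0.004,0,0,0,0,0]

```text
clock: 16.7
ee_pos: [0.5831, -0.1299, 0.0161]
tool_rot: [-3.141, 0.011, -0.045]
wrist_force: [-5.5, 0.6, 3.7]
gripper_width: 1.0
gripper_force: 2.5
```

send_rows:
  steps: [1,0.001,0,0,0,0,0,1,0.002,0,0,0,0,0,1,0.002,0,0,0,0,0,1,0.002,0,0,0,0,0,1,0.002,0,0,0,0,0]

```text
clock: 17.12
ee_pos: [0.583, -0.1299, 0.0159]
tool_rot: [-3.141, 0.015, -0.045]
wrist_force: [-8.7, 2.0, 6.1]
gripper_width: 1.0
gripper_force: 4.2
```

The tool stalled at x = 0.583, as predicted for contact with the bar. I'll retract clear and verify.

send_rows:
  steps: [1,-0.006,0,0,0,0,0,1,-0.02,0,0,0,0,0,1,-0.03,0,-0.02,0,0,0,1,-0.03,0,-0.05,0,0,0,1,-0.03,0,-0.08,0,0,0]

```text
clock: 17.53
ee_pos: [0.5571, -0.1287, 0.0967]
tool_rot: [-3.141, 0.008, -0.045]
wrist_force: [0.9, 0.0, 0.0]
gripper_width: 0.994
gripper_force: 0.0
```

send_rows:
  steps: [1,0,0,-0.03,0,0,0,1,0,0,-0.06,0,0,0,1,0,0,-0.09,0,0,0,1,0,0,-0.11,0,0,0,1,0,0,-0.12,0,0,0]

```text
clock: 17.95
ee_pos: [0.561, -0.1291, 0.2198]
tool_rot: [-3.142, -0.0, -0.045]
wrist_force: [0.2, -0.4, -0.4]
gripper_width: 1.001
gripper_force: 0.0
```

send_rows:
  steps: [1,-0.03,0,0,0,0,0,1,-0.06,0,0,0,0,0,1,-0.08,0,0,0,0,0,1,-0.1,0,0,0,0,0,1,-0.1,0,0,0,0,0]

```text
clock: 18.37
ee_pos: [0.4538, -0.1245, 0.2164]
tool_rot: [-3.141, 0.013, -0.046]
wrist_force: [-1.3, 0.2, -0.0]
gripper_width: 0.999
gripper_force: 0.0
```

send_rows:
  steps: [1,0,0,0,0,0,0,1,0,0,0,0,0,0,1,0,0,0,0,0,0,1,0,0,0,0,0,0,1,0,0,0,0,0,0]

```text
clock: 18.78
ee_pos: [0.4595, -0.1242, 0.2169]
tool_rot: [-3.141, 0.006, -0.045]
wrist_force: [-0.1, -0.4, 0.2]
gripper_width: 0.997
gripper_force: 0.0
```

```bash
python3 - <<'E'
from h import *
from rig import arm
w=arm.snapshot("wrist"); s=arm.snapshot("top"); o=arm.get_obs(); print(o["clock"],o["ee_pos"],o["wrist_force"],np.abs(o["qd"]).max())
a=cv2.resize(w["img"][0:200],None,fx=1.4,fy=1.4); b=cv2.resize(s["img"][130:270,180:400],(784,300),interpolation=cv2.INTER_CUBIC)
cv2.imwrite("pics/end.png",np.vstack([a,b]))
m=caps(w); n=cv2.connectedComponentsWithStats(m); p=np.array([c for c,st in zip(n[3],n[2]) if 150<st[4]<900])
x=ray(w,p,.072); q=(x-C)@Rs; print(len(p),q.min(0),q.max(0),(q.min(0)+q.max(0))/2,cv2.minAreaRect((x*1000).astype(np.float32)))
E
```

```text
18.8833 [ 0.45925127 -0.12426343  0.21699324] [-0.04579281 -0.14782463 -0.20181003] 0.005187730614702917Traceback (most recent call last):
  File "<stdin>", line 7, in <module>
  File "h.py", line 4, in ray
    d=np.c_[(uv[:,0]-s["cx"])/s["fx"],(uv[:,1]-s["cy"])/s["fy"],np.ones(len(uv))]@s["R"]
             ~~^^^^^
IndexError: index 0 is out of bounds for axis 1 with size 0
```

View pics/end.png

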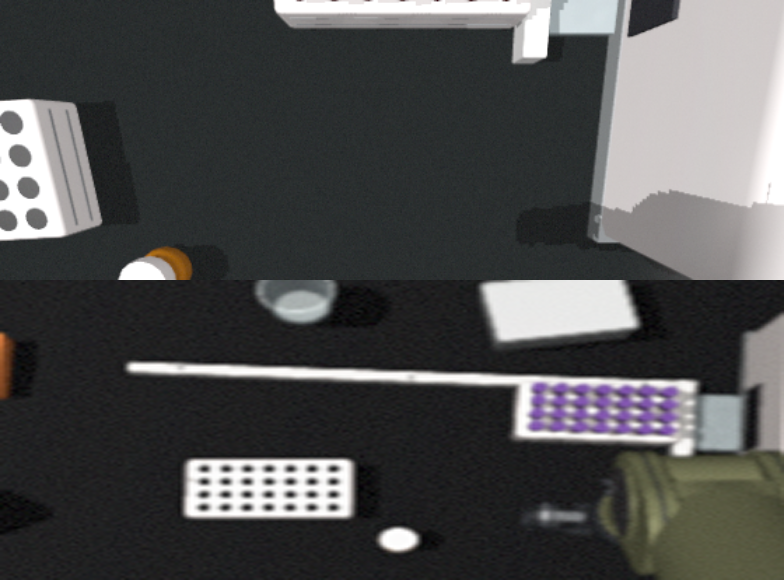

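The rack sits flush to the bar and against the stop (top view, columns 515–690). The jar and empty rack are unmoved and the arm is clear, so I'm handing in.

```bash
python3 -c "
from rig import arm
print(arm.close_job())"
```

```text
the job is handed in; nothing more can be done
None
```

The full rack is flush against the guide bar and up against the end stop. Both contacts stalled under light force, the other objects in the final view look unmoved, the arm is clear, and the job was handed in at about 19 s; no verdict came back.

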